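# Block up the candle mould in its pouring cradle

### The job

The aluminium candle mould in the steel pouring cradle is pushed against one end of its channel and leaves a gap at the other end. Of the two wooden filler blocks standing on the bench, find the one that fills this gap with only a few millimetres to spare (not the one that is too thick, nor the one that leaves a lot of slack) and put it into the gap, upright and fully down on the channel floor. Let go of it, and have the other block left on the bench, away from the cradle.

Things in the scene. Friction and masses are not known exactly. Their poses are not given: they have to be found in the camera images.
- cradle: Fixed steel plate, 8 mm thick (x -55 to 170 mm, y +-107), with an open channel along its y. Origin: bench level under the channel's middle. Channel floor 8 mm up; inside x +-36, y +-92.5 mm; side rails reach 36 mm up, end walls 52 mm. A mould lies against its -y end; the gap is at the +y end: 35 mm long with the long mould, 51 mm with the short. The other is parked at x = 115 mm.
- mould_long: The longer of two fixed aluminium moulds, 56 (x) x 150 (y) x 45 mm high; the short one is 134 mm long, else the same. Four round wax-filled cavities on top. Origin: bottom centre of its -y end face; axes parallel to the cradle's. Either it lies in the channel (origin at x = 0, y = -92.5 mm in the cradle's frame) or it is parked (x = 115 mm) and the short one is in the channel.
- block_thin: Loose beech block standing upright: 56 mm along its x, 28 mm thick along its y, 80 mm high, about 90 g. Origin: centre of its underside, z up. The lower edges of its broad faces are bevelled 5 mm. It fits the 35 mm gap, its y along the cradle's y (either way round).
- block_thick: Loose beech block standing upright: 56 mm along its x, 44 mm thick along its y, 80 mm high, about 140 g. Origin: centre of its underside, z up. The lower edges of its broad faces are bevelled 5 mm. It fits the 51 mm gap, its y along the cradle's y (either way round).

How it is judged:
At the end, for the whole second after the job is handed in: The block matching the gap stands in it, released and at rest: within 12 mm of its centre along the channel, 18 mm across, underside within 6 mm of the floor, upright within 9 and square within 14 degrees. The other block rests on the bench (origin below 40 mm), over 100 mm from the cradle origin (((x of mould_long in the frame of cradle below 0.05 m and y of block_thin in the frame of cradle between 0.063 and 0.087 m and x of block_thin in the frame of cradle between -0.018 and 0.018 m and z of block_thin in the frame of cradle below 0.014 m and angle between block_thin's own z axis and vertical below 0.17 rad and angle between the y axis of block_thin and the y axis of cradle, either way round below 0.25 rad and linear speed of each of block_thin, block_thick below 0.02 m/s and contact force between block_thin and the fingers below 0.1 N and height (world z) of block_thick below 0.04 m and horizontal distance between block_thick and cradle above 0.1 m) or (x of mould_long in the frame of cradle above 0.05 m and y of block_thick in the frame of cradle between 0.055 and 0.079 m and x of block_thick in the frame of cradle between -0.018 and 0.018 m and z of block_thick in the frame of cradle below 0.014 m and angle between block_thick's own z axis and vertical below 0.17 rad and angle between the y axis of block_thick and the y axis of cradle, either way round below 0.25 rad and linear speed of each of block_thick, block_thin below 0.02 m/s and contact force between block_thick and the fingers below 0.1 N and height (world z) of block_thin below 0.04 m and horizontal distance between block_thin and cradle above 0.1 m))); the robot touches nothing.
It also fails if it takes over 35 s, if anything falls off the work surface, if the arm or the gripper's body presses on something with over 40 N, if the wrist force passes 120 N, or if a joint passes its speed limit or range.

### The arm

A 7-joint arm with a two-finger parallel gripper is mounted at the origin on the work surface. World frame = base frame: x ahead of the robot, y to its left, z up, the work surface at z = 0. Lengths are in m, angles in rad, forces in N, time in s.
With the tool pointing down it reaches from about 0.4 to 0.85 m from the base axis. Payload 4.5 kg.
Tool frame: the origin (TCP) lies midway between the tips of the shut fingers; the grasp point (between the pads) lies 19 mm behind it; z points along the fingers, y is the line along which they close (so a half turn about z gives the same grasp; the last joint's range is limited). The gripper opens to 88 mm and grips with 3 to 60 N. Pads are 18 mm wide; open, the fingers measure 123 mm over their backs; the gripper's body (75 mm by 187 mm) begins 45 mm behind the grasp point.
Start: joints at [-1.16, 0.689, -0.195, 1.565, 0.157, 0.902, -0.215], TCP at [0.23, 0.581, 0.239] pointing down, gripper open.
Joint ranges: [-3.01, 3.01], [-0.46, 2.08], [-1.47, 1.51], [0.13, 2.56], [-1, 4.14], [0.04, 2.09], [-2.66, 2.66]. Speed limits (rad/s): [2.57, 2.57, 3.14, 3.14, 3.14, 3.14, 3.14].

### API

Orientations are given as a unit quaternion [x, y, z, w].
In Python, from plant import * gives the robot as it stands.
- The arm moves only by the tool send_rows, never from a script. Its argument "targets" is a list of rows, each a list of 2 entries, a list of its own where there are three numbers: the shift along the tool's x, y, z in units of 0.3 m (1.0 is 0.3 m), then the turn, a rotation vector about the tool's x, y, z in units of pi rad (1.0 is pi rad). A call has 1 to 12 rows; each row is the pose to reach, as a shift and turn from the pose commanded when the call began, along the tool's axes at that moment, turning the shorter way round; what a row does not reach only later rows make up. A row lasts 1/8 s, in which the tool goes at most 62.5 mm and 10.7 degrees, less where a joint would pass 70% of its speed; a pose out of reach is approached as far as the arm can. A call with a number of a shift or a turn outside -1 to 1 is refused whole. A call with a gripper value outside its range is refused whole. "fingers" is the opening, from 0 (shut) to 1 (fully open), set as the call begins (left out, the last holds). The fingers move at their own pace and stop on an object; "newtons" is the grip in N (left out, the last holds). Time passes only in rows, so rows that repeat a pose let the fingers close. It gives the time, the measured TCP pose, the force, the opening and the grip force at its end, in the units of the state.
- get_state(): the state, without advancing time (a new reading comes with each control period).
- snapshot(name): name is "scene" or "top" or "wrist"; returns a dict with "img" (480x640x3 uint8, blue, green, red), "fx", "fy", "cx", "cy" (pixels), "cam_to_world" (4x4, takes a point from camera to world coordinates); the wrist camera has in their place "T_tool_cam" (4x4, takes a point from camera to tool coordinates, whose origin is the TCP and whose axes are the flange's). Camera axes: x right, y down, z forward; pixel columns grow to the right and rows downward; lengths in m; the calibration is good to about 2 mm. A picture is of the moment at which its call begins: read the wrist's pose just before it. There is no depth.
- finish_job(): hands the job in; it is judged then, once.
The state is a dict: "clock": time; "q": joint angles; "qd": joint speeds; "joint_torque": joint torques, N m; "tool_pos": TCP position; "eef_rot": TCP orientation; "contact_force": force on the tool from outside, world axes, zero at the start; "moment": the same for the moment, N m; "opening": opening from 0.0 (shut) to 1.0 (fully open); "finger_force": force on a finger pad.
Only numpy, scipy, OpenCV 4.12 (cv2) and the standard library are available. Lean on these libraries where they do the work, as an engineer would, in place of code of your own. Each camera call takes 0.05 s, during which the arm holds its last target. There are 200 camera calls.

## Working session

There is one attempt and no reset: what is moved stays moved. The work goes in short steps, Python scripts to look and compute and a tool call to move; the robot and the scene stay as the last step left them, time stands still between calls to the robot, and variables do not carry over. Pictures are saved under pics/ and viewed, at most 10 in all, crops included, and the job is handed in when it is done.

Besides the shell and the picture viewer there is one more tool, called after "Request:" in YAML: its name, and indented under it one key for each argument. send_rows: Moves the arm, as the interface text tells. Its arguments: {"type":"object","properties":{"targets":{"type":"array"},"fingers":{"type":"number"},"newtons":{"type":"number"}},"required":["targets"]}

```bash
mkdir -p pics; python3 - <<'E'
from plant import *
import cv2
s=get_state();print(s)
for n in("scene","top"):
    d=snapshot(n);cv2.imwrite(f"pics/{n}0.png",d["img"]);print(n,d["fx"],d["fy"],d["cx"],d["cy"],d["cam_to_world"])
E
```

```text
{'clock': 0.0, 'q': array([-1.16019458,  0.68998965, -0.19451961,  1.56634975,  0.15730145,
        0.90248659, -0.21511586]), 'qd': array([ 0.00053017,  0.0002357 ,  0.00119655, -0.00210906, -0.00062045,
        0.00084944, -0.00117727]), 'joint_torque': array([-3.29975746e-04, -5.27569878e+01, -1.26673680e+00, -1.53430420e+01,
       -5.25865029e-02,  6.60315243e-03,  1.66600721e-04]), 'tool_pos': array([0.22977765, 0.58054674, 0.23790511]), 'eef_rot': array([ 1.87251638e-01,  9.82311548e-01, -9.14132811e-04, -1.08432762e-04]), 'contact_force': array([0.10886738, 0.24082675, 0.0246566 ]), 'moment': array([-0.00575566, -0.00440975,  0.00145318]), 'finger_force': 0.0, 'opening': 1.0001675226185152}
scene 483.7466976168219 483.7466976168219 320.5276334922681 233.9717368469803 [[ 8.08245439e-01  4.21520165e-01 -4.11169138e-01  8.39239347e-01]
 [ 5.88845401e-01 -5.77822375e-01  5.65139271e-01 -4.80179767e-01]
 [ 6.34871160e-04 -6.98886295e-01 -7.15232510e-01  5.25241863e-01]
 [ 0.00000000e+00  0.00000000e+00  0.00000000e+00  1.00000000e+00]]
top 476.48100874805243 476.48100874805243 320.13829830661786 232.75557964924013 [[-1.64852268e-01 -9.60919020e-01  2.22392372e-01  4.00210716e-01]
 [-9.86318265e-01  1.60585311e-01 -3.72644226e-02 -8.73201486e-02]
 [ 9.51441336e-05 -2.25492784e-01 -9.74244833e-01  7.37235984e-01]
 [ 0.00000000e+00  0.00000000e+00  0.00000000e+00  1.00000000e+00]]
```

View pics/scene0.png

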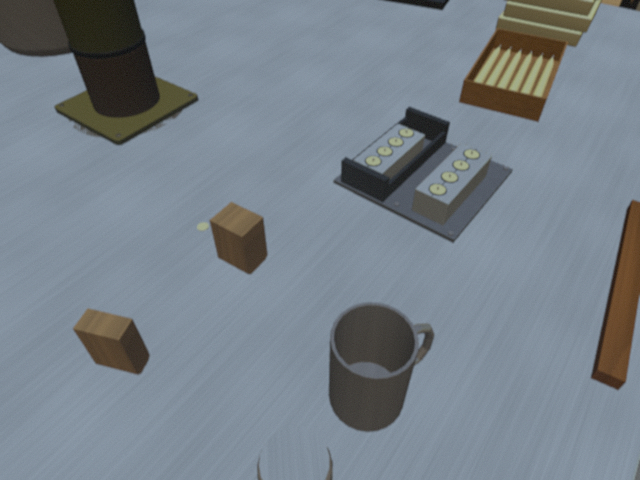

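View pics/top0.png

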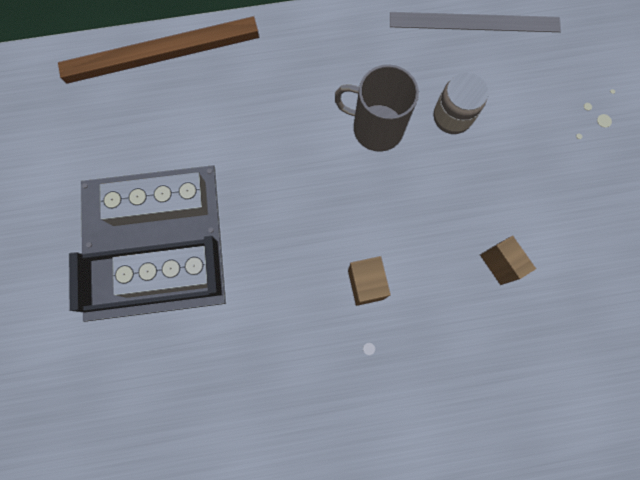

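The scene picture shows the cradle upper right, with blocks at (240,238) and (112,340). The top picture shows the cradle with its gap on the left end (about x 90–113, y 275), and the blocks at (369,280) and (508,260). I'll enlarge these areas to measure them.

```bash
python3 - <<'E'
import cv2,numpy as np
im=cv2.imread("pics/top0.png")
a=cv2.resize(im[155:335,60:240],None,fx=3,fy=3,interpolation=cv2.INTER_CUBIC)
b=cv2.resize(im[250:310,340:400],(250,250),interpolation=cv2.INTER_CUBIC)
c=cv2.resize(im[230:290,475:540],(250,231),interpolation=cv2.INTER_CUBIC)
o=np.zeros((540,800,3),np.uint8);o[:,:540]=a;o[:250,550:]=b;o[260:491,550:]=c
cv2.imwrite("pics/crop.png",o)
E
```

```text
(no output)
```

View pics/crop.png

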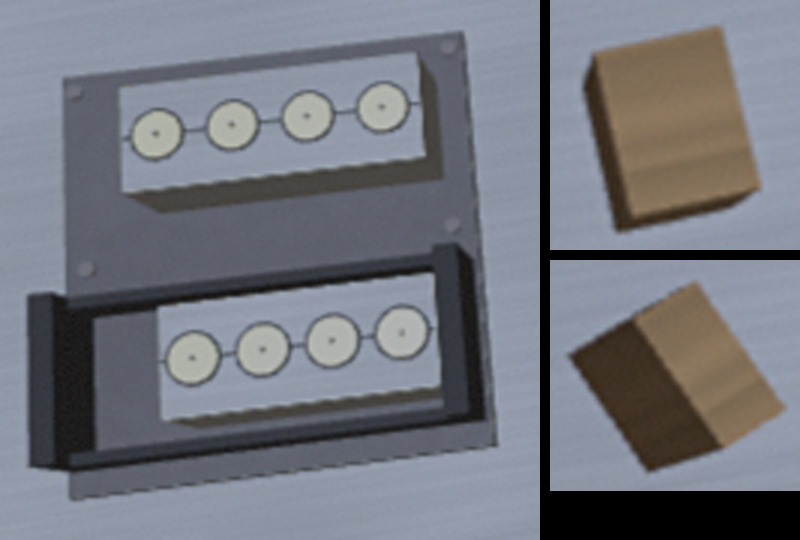

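Enlarged: the parked mould looks longer than the one in the channel, the block at top right is the fatter one, and the lower one is thinner. I'll check this in millimetres from the corner pixels.

```bash
cat > h.py <<'E'
import numpy as np
from plant import *
def ray(d,uv,z):
    uv=np.atleast_2d(np.array(uv,float));T=d["cam_to_world"]
    r=np.c_[(uv[:,0]-d["cx"])/d["fx"],(uv[:,1]-d["cy"])/d["fy"],np.ones(len(uv))]@T[:3,:3].T
    return T[:3,3]+r*((z-T[2,3])/r[:,2])[:,None]
def desc(n,P):
    P=P[:,:2];e=np.roll(P,-1,0)-P
    print(n,"c",P.mean(0).round(4),"len",np.linalg.norm(e,axis=1).round(4),"ang",np.degrees(np.arctan2(e[:,1],e[:,0])).round(1))
E
python3 - <<'E'
from h import *
d=snapshot("top")
A=lambda p:np.array(p)/3+[60,155]
B=lambda p:(np.array(p)-[550,0])*60/250+[340,250]
C=lambda p:(np.array(p)-[550,260])*65/250+[475,230]
desc("plate",ray(d,A([(64,78),(464,32),(496,446),(72,498)]),.008))
desc("park",ray(d,A([(120,87),(418,53),(425,156),(123,193)]),.053))
desc("chan",ray(d,A([(159,306),(435,274),(440,385),(163,420)]),.053))
desc("b",ray(d,B([(597,52),(720,27),(760,187),(633,220)]),.08))
desc("c",ray(d,C([(635,317),(697,283),(784,408),(723,448)]),.08))
desc("walls in",ray(d,A([(52,294),(52,467),(440,410),(437,270)]),.052))
T=d["cam_to_world"];print(get_state()["tool_pos"])
w=snapshot("wrist");print(w["T_tool_cam"],w["fx"],w["cx"],w["cy"])
E
```

```text
plate c [0.598  0.1471] len [0.2151 0.224  0.2133 0.2239] ang [-92.5 177.5  87.5  -2. ]
park c [0.6548 0.128 ] len [0.15   0.0546 0.1495 0.0556] ang [-92.6 177.4  87.8  -2. ]
chan c [0.5397 0.1245] len [0.1341 0.0545 0.1323 0.0556] ang [-92.7 176.1  87.8  -1.9]
b c [ 0.4739 -0.1705] len [0.0423 0.0548 0.0435 0.0569] ang [ -87.9 -177.2   94.9    1.7]
c c [ 0.4707 -0.3777] len [0.0271 0.0538 0.0276 0.0555] ang [ -71.4 -159.   112.3   20.4]
walls in c [0.5376 0.151 ] len [0.0839 0.1845 0.0685 0.1873] ang [177.1 -91.1  -5.2  84.2]
[0.22983543 0.5807408  0.23812437]
[[-1.71020863e-03 -9.65022023e-01 -2.62163251e-01  6.83555681e-02]
 [ 9.99998073e-01 -1.90305047e-03  4.81685636e-04  7.87729543e-04]
 [-9.63747143e-04 -2.62161922e-01  9.65023418e-01 -1.45360277e-01]
 [ 0.00000000e+00  0.00000000e+00  0.00000000e+00  1.00000000e+00]] 355.0266821351112 321.2843763060474 238.39876157494152
```

```bash
cat >> h.py <<'E'
from scipy.spatial.transform import Rotation as R
def go(p,deg,cur=None):
    """shift (0.3 m) & turn (pi) in tool axes from current pose to TCP p, tool down, tool y at world angle deg"""
    s=get_state();p0,q0=(s["tool_pos"],s["eef_rot"]) if cur is None else cur
    a=np.radians(deg);y=np.array([np.cos(a),np.sin(a),0]);z=np.array([0,0,-1.]);x=np.cross(y,z)
    R0=R.from_quat(q0);Rt=R.from_matrix(np.c_[x,y,z])
    print("shift",(R0.inv().apply(np.array(p)-p0)/.3).round(4),"turn",((R0.inv()*Rt).as_rotvec()/np.pi).round(4),"clock",s["clock"],"tcp",p0.round(4))
E
python3 - <<'E'
from h import *
d=snapshot("top")
print("mug",ray(d,[(380,148),(372,150)],0.0),ray(d,[(388,120)],.1))
go([.43,.31,.24],40)
go([.474,-.1705,.2],2.5)
E
```

```text
mug [[ 0.69428351 -0.23707076  0.        ]
 [ 0.69298753 -0.22333109  0.        ]] [[ 0.69521286 -0.23661064  0.1       ]]
shift [-0.9525 -0.5943 -0.0049] turn [-3.000e-04  1.000e-04  1.579e-01] clock 0.25 tcp [0.2299 0.5809 0.2384]
shift [-1.6781 -2.0296  0.1296] turn [-2.000e-04  2.000e-04  3.662e-01] clock 0.25 tcp [0.2299 0.5809 0.2384]
```

Request:
send_rows:
  targets:
    - [[-0.95,-0.6,0],[0,0,0.158]]
    - [[-0.95,-0.6,0],[0,0,0.158]]
    - [[-0.95,-0.6,0],[0,0,0.158]]
    - [[-0.95,-0.6,0],[0,0,0.158]]
    - [[-0.95,-0.6,0],[0,0,0.158]]
    - [[-0.95,-0.6,0],[0,0,0.158]]
  fingers: 1

```text
clock: 1.0
tool_pos: [0.4313, 0.3046, 0.2388]
eef_rot: [0.426, 0.905, -0.001, 0.001]
contact_force: [0.1, 1.0, 0.1]
opening: 1.002
finger_force: 0.0
```

```bash
python3 - <<'E'
from h import *
go([.46,.04,.22],20)
go([.474,-.1705,.2],2.5)
E
```

```text
shift [-0.7403 -0.4886  0.0645] turn [-0.      0.0007  0.109 ] clock 1.0 tcp [0.4313 0.3046 0.2388]
shift [-1.3104 -0.9     0.1326] turn [1.000e-04 8.000e-04 2.062e-01] clock 1.0 tcp [0.4313 0.3046 0.2388]
```

Request:
send_rows:
  targets:
    - [[-0.74,-0.49,0.06],[0,0,0.109]]
    - [[-0.74,-0.49,0.06],[0,0,0.109]]
    - [[-0.74,-0.49,0.06],[0,0,0.109]]
    - [[-0.74,-0.49,0.06],[0,0,0.109]]
    - [[-0.74,-0.49,0.06],[0,0,0.109]]

```text
clock: 1.62
tool_pos: [0.4585, 0.0395, 0.2206]
eef_rot: [0.574, 0.819, -0.001, 0.0]
contact_force: [0.0, 0.2, -0.4]
opening: 0.997
finger_force: 0.0
```

```bash
python3 - <<'E'
from h import *
go([.474,-.1705,.19],2.5)
E
```

```text
shift [-0.6754 -0.1898  0.1033] turn [-0.0004  0.0006  0.0969] clock 1.625 tcp [0.4585 0.0395 0.2206]
```

Request:
send_rows:
  targets:
    - [[-0.675,-0.19,0.1],[0,0,0.097]]
    - [[-0.675,-0.19,0.1],[0,0,0.097]]
    - [[-0.675,-0.19,0.1],[0,0,0.097]]
    - [[-0.675,-0.19,0.1],[0,0,0.097]]
    - [[-0.675,-0.19,0.1],[0,0,0.097]]
    - [[-0.675,-0.19,0.1],[0,0,0.097]]

```text
clock: 2.38
tool_pos: [0.4758, -0.1636, 0.1907]
eef_rot: [0.688, 0.725, 0.0, -0.0]
contact_force: [-0.7, 0.2, -0.4]
opening: 0.999
finger_force: 0.0
```

```bash
python3 - <<'E'
from h import *
import cv2
s=get_state();d=snapshot("wrist");cv2.imwrite("pics/w1.png",d["img"]);go([.474,-.1705,.039],2.5)
T=np.eye(4);T[:3,:3]=R.from_quat(s["eef_rot"]).as_matrix();T[:3,3]=s["tool_pos"]
d["cam_to_world"]=T@d["T_tool_cam"];np.save("w1.npy",d["cam_to_world"])
m=cv2.inRange(cv2.cvtColor(d["img"],cv2.COLOR_BGR2HSV),(5,90,90),(25,255,255))
c=max(cv2.findContours(m,0,2)[0],key=cv2.contourArea)
q=cv2.approxPolyDP(c,8,True)[:,0];print(q.tolist());desc("blk",ray(d,q,.08))
E
```

```text
shift [-0.0245 -0.0075  0.506 ] turn [ 0.     -0.0004  0.0031] clock 2.425 tcp [ 0.4759 -0.1632  0.1908]
[[72, 330], [59, 373], [79, 391], [64, 365]]
blk c [ 0.2718 -0.2835] len [0.0438 0.0222 0.0264 0.0346] ang [-111.5  -49.5  110.4   71.7]
```

View pics/w1.png

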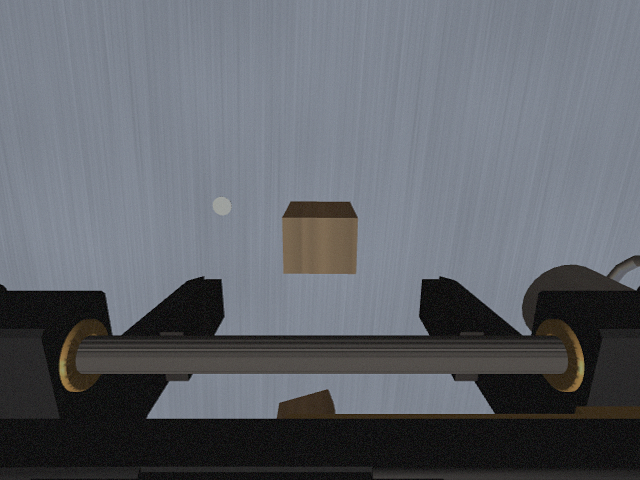

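The wrist view shows the block's top face squarely between the fingers, with corners at (283,217), (357,217), (357,273) and (282,273).

```bash
python3 - <<'E'
from h import *
d=snapshot("wrist");d["cam_to_world"]=np.load("w1.npy")
desc("blk",ray(d,[(283,217),(357,217),(357,273),(282,273)],.08))
go([.474,-.1705,.039],2.5)
E
```

```text
blk c [ 0.4742 -0.1701] len [0.0544 0.0438 0.0576 0.0439] ang [   2.9  -85.6 -177.1   90.3]
shift [-0.0243 -0.0079  0.5063] turn [ 0.0001 -0.0003  0.0032] clock 2.475 tcp [ 0.4759 -0.1633  0.1909]
```

Request:
send_rows:
  targets:
    - [[-0.024,-0.007,0.1],[0,0,0.003]]
    - [[-0.024,-0.007,0.25],[0,0,0.003]]
    - [[-0.024,-0.007,0.4],[0,0,0.003]]
    - [[-0.024,-0.007,0.505],[0,0,0.003]]
    - [[-0.024,-0.007,0.505],[0,0,0.003]]
    - [[-0.024,-0.007,0.505],[0,0,0.003]]

```text
clock: 3.22
tool_pos: [0.4747, -0.172, 0.0402]
eef_rot: [0.692, 0.722, 0.0, 0.0]
contact_force: [0.4, 0.3, -0.1]
opening: 1.004
finger_force: 0.0
```

Request:
send_rows:
  targets:
    - [[0,0,0],[0,0,0]]
    - [[0,0,0],[0,0,0]]
    - [[0,0,0],[0,0,0]]
    - [[0,0,0],[0,0,0]]
    - [[0,0,0],[0,0,0]]
  fingers: 0
  newtons: 25

```text
clock: 3.85
tool_pos: [0.4744, -0.1727, 0.0396]
eef_rot: [0.692, 0.721, 0.0, 0.0]
contact_force: [-0.2, 0.2, 5.8]
opening: 0.633
finger_force: 25.0
```

Request:
send_rows:
  targets:
    - [[0,0,-0.1],[0,0,0]]
    - [[0,0,-0.25],[0,0,0]]
    - [[0,0,-0.4],[0,0,0]]
    - [[0.2,0,-0.4],[0,0,0]]
    - [[0.4,0,-0.4],[0,0,0]]
    - [[0.6,0,-0.4],[0,0,0]]
    - [[0.6,0,-0.4],[0,0,0]]

```text
clock: 4.72
tool_pos: [0.4658, 0.0137, 0.1588]
eef_rot: [0.688, 0.725, 0.001, -0.002]
contact_force: [0.8, 0.1, -2.5]
opening: 0.636
finger_force: 25.0
```

```bash
python3 - <<'E'
from h import *
go([.5435,.2168,.2],-2.4)
E
```

```text
shift [ 0.6629  0.294  -0.1355] turn [-0.0005 -0.001   0.03  ] clock 4.725 tcp [0.4658 0.0137 0.1588]
```

Request:
send_rows:
  targets:
    - [[0.2,0.09,-0.04],[0,0,0.03]]
    - [[0.4,0.18,-0.04],[0,0,0.03]]
    - [[0.58,0.26,-0.04],[0,0,0.03]]
    - [[0.663,0.294,-0.04],[0,-0.001,0.03]]
    - [[0.663,0.294,-0.04],[0,-0.001,0.03]]
    - [[0.663,0.294,-0.04],[0,-0.001,0.03]]
    - [[0.663,0.294,-0.04],[0,-0.001,0.03]]

```text
clock: 5.6
tool_pos: [0.5463, 0.2071, 0.1711]
eef_rot: [0.727, 0.687, -0.002, 0.001]
contact_force: [1.5, 0.2, -0.9]
opening: 0.631
finger_force: 25.0
```

```bash
python3 - <<'E'
from h import *
import cv2
s=get_state();d=snapshot("wrist");print(s["tool_pos"],s["eef_rot"],s["clock"])
T=np.eye(4);T[:3,:3]=R.from_quat(s["eef_rot"]).as_matrix();T[:3,3]=s["tool_pos"]
np.save("w2.npy",T@d["T_tool_cam"])
cv2.imwrite("pics/w2.png",d["img"])
t=snapshot("top")["img"];cv2.imwrite("pics/t2.png",t)
sc=snapshot("scene")["img"];cv2.imwrite("pics/s2.png",sc)
E
```

```text
[0.54628981 0.20714962 0.17108995] [ 0.72666577  0.68698714 -0.00194039  0.00133075] 5.6
```

View pics/w2.png

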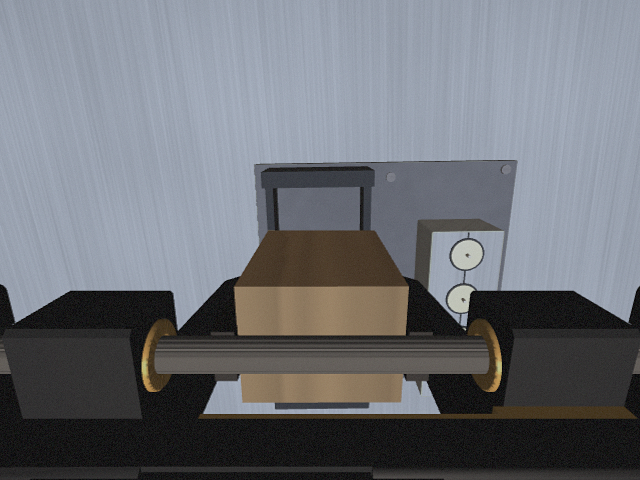

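The wrist view shows the block held square, with top-face corners at (236,286), (408,286), (402,402) and (243,402). The +y end wall is at (263–374, 169–187). I'll compute the held block's centre relative to the gap.

```bash
python3 - <<'E'
from h import *
import cv2
t=snapshot("top")
d=snapshot("wrist");d["cam_to_world"]=np.load("w2.npy")
ztop=.1711-.0396+.08
P=ray(d,[(236,286),(408,286),(402,402),(243,402)],ztop);desc("blk top",P)
desc("blk lower edge",ray(d,[(258,231),(378,231)],ztop-.08+.005))
O=np.array([.5407,.1499]);a=np.radians(-2.4);Rc=np.array([[np.cos(a),-np.sin(a)],[np.sin(a),np.cos(a)]])
print("blk in cradle",((P[:,:2]-O)@Rc).round(4), ((P[:,:2].mean(0)-O)@Rc))
for z in(.008,.052):
    print(z,((ray(d,[(263,170),(374,169),(263,187),(374,186),(255,164),(517,160)],z)[:,:2]-O)@Rc).round(4).tolist())
i=cv2.imread("pics/t2.png");j=cv2.imread("pics/s2.png")
o=np.zeros((480,800,3),np.uint8)
o[:,:400]=cv2.resize(i[150:330,40:190],(400,480),interpolation=2);o[:,400:]=cv2.resize(j[70:250,320:470],(400,480),interpolation=2)
cv2.imwrite("pics/c2.png",o)
go([.5435,.2168,.2],-2.4)
E
```

```text
blk top c [0.5459 0.2098] len [0.0546 0.0438 0.0557 0.0438] ang [ -3.3 -92.3 176.7  86.2]
blk lower edge c [0.545  0.2307] len [0.0626 0.0626] ang [ -3.3 176.7]
blk in cradle [[-0.0244  0.0824]
 [ 0.0303  0.0815]
 [ 0.0303  0.0377]
 [-0.0254  0.0386]] [0.00270117 0.06005512]
0.008 [[-0.047, 0.1029], [0.0479, 0.1022], [-0.0478, 0.0884], [0.0482, 0.0878], [-0.0535, 0.108], [0.169, 0.1078]]
0.052 [[-0.0398, 0.1063], [0.0416, 0.1057], [-0.0405, 0.0939], [0.0419, 0.0933], [-0.0453, 0.1107], [0.1454, 0.1105]]
shift [ 0.025  -0.0114 -0.0956] turn [ 0.      0.001  -0.0039] clock 5.85 tcp [0.5465 0.209  0.1713]
```

View pics/c2.png

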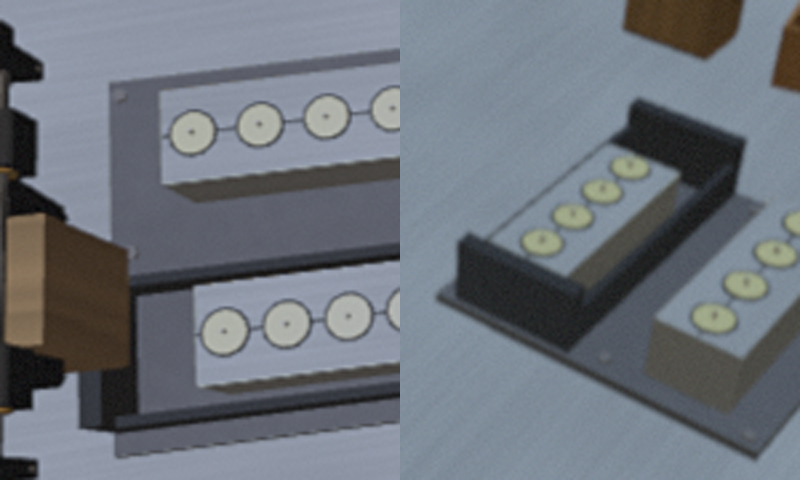

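The held block needs about 5.5 mm more along y and −2.7 mm in x. I'll apply that and stop just above the mould to check.

Request:
send_rows:
  targets:
    - [[0.018,-0.01,0],[0,0.001,-0.004]]
    - [[0.018,-0.01,0.1],[0,0.001,-0.004]]
    - [[0.018,-0.01,0.2],[0,0.001,-0.004]]
    - [[0.018,-0.01,0.23],[0,0.001,-0.004]]
    - [[0.018,-0.01,0.23],[0,0.001,-0.004]]
    - [[0.018,-0.01,0.23],[0,0.001,-0.004]]
    - [[0.018,-0.01,0.23],[0,0.001,-0.004]]

```text
clock: 6.72
tool_pos: [0.5445, 0.2152, 0.1032]
eef_rot: [0.721, 0.693, 0.001, 0.0]
contact_force: [-0.3, 0.2, -1.1]
opening: 0.636
finger_force: 25.0
```

```bash
python3 - <<'E'
from h import *
import cv2
s=get_state();d=snapshot("wrist");cv2.imwrite("pics/w3.png",d["img"])
T=np.eye(4);T[:3,:3]=R.from_quat(s["eef_rot"]).as_matrix();T[:3,3]=s["tool_pos"]
np.save("w3.npy",T@d["T_tool_cam"])
print(s["clock"],s["contact_force"]);go([.5438,.2148,.0476],-2.4)
E
```

```text
6.725 [-0.33415753  0.1520198  -1.07740049]
shift [-0.0015 -0.0021  0.185 ] turn [ 0.0005 -0.0003  0.0004] clock 6.775 tcp [0.5443 0.2152 0.1031]
```

View pics/w3.png

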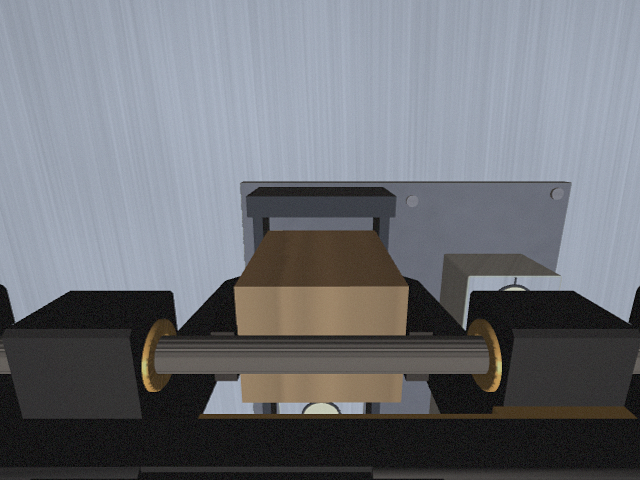

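The block hangs over the gap; the wall's inner top edge is at row 216 (x 248–395) and the block's +y top edge is at row 286.

```bash
python3 - <<'E'
from h import *
d=snapshot("wrist");d["cam_to_world"]=np.load("w3.npy")
O=np.array([.5407,.1499]);a=np.radians(-2.4);Rc=np.array([[np.cos(a),-np.sin(a)],[np.sin(a),np.cos(a)]])
f=lambda uv,z:((ray(d,uv,z)[:,:2]-O)@Rc).round(4).tolist()
print("wall",f([(248,216.5),(395,216)],.052))
print("plate",f([(242,182),(571,182)],.008))
print("blk",f([(236,286),(408,286),(402,402),(243,402)],.1436))
E
```

```text
wall [[-0.0411, 0.0934], [0.0419, 0.0937]]
plate [[-0.053, 0.1081], [0.1687, 0.1079]]
blk [[-0.027, 0.0897], [0.0277, 0.0896], [0.0284, 0.046], [-0.0273, 0.0461]]
```

Request:
send_rows:
  targets:
    - [[0,-0.001,0.05],[0,0,0]]
    - [[0,-0.001,0.09],[0,0,0]]
    - [[0,-0.001,0.12],[0,0,0]]
    - [[0,-0.001,0.15],[0,0,0]]
    - [[0,-0.001,0.17],[0,0,0]]
    - [[0,-0.001,0.18],[0,0,0]]
    - [[0,-0.001,0.18],[0,0,0]]

```text
clock: 7.7
tool_pos: [0.5437, 0.215, 0.0483]
eef_rot: [0.721, 0.693, 0.0, 0.0]
contact_force: [-0.9, 0.3, -1.9]
opening: 0.633
finger_force: 25.0
```

Request:
send_rows:
  targets:
    - [[0,0,0.003],[0,0,0]]
    - [[0,0,0.003],[0,0,0]]
    - [[0,0,0.003],[0,0,0]]
    - [[0,0,0.003],[0,0,0]]
  fingers: 0.85

```text
clock: 8.2
tool_pos: [0.5436, 0.215, 0.0474]
eef_rot: [0.721, 0.693, 0.0, 0.0]
contact_force: [-0.4, 0.8, 0.4]
opening: 0.846
finger_force: 0.0
```

Request:
send_rows:
  targets:
    - [[0,0,-0.1],[0,0,0]]
    - [[0,0,-0.25],[0,0,0]]
    - [[0,0,-0.4],[0,0,0]]
    - [[0,0,-0.5],[0,0,0]]
    - [[0.2,0,-0.5],[0,0,0]]
    - [[0.4,0,-0.5],[0,0,0]]
    - [[0.4,0,-0.5],[0,0,0]]
    - [[0.4,0,-0.5],[0,0,0]]

```text
clock: 9.2
tool_pos: [0.5482, 0.3339, 0.197]
eef_rot: [0.721, 0.693, -0.001, 0.0]
contact_force: [0.0, -0.7, -0.4]
opening: 0.849
finger_force: 0.0
```

```bash
python3 - <<'E'
from h import *
import cv2
s=get_state();print(s["clock"],s["tool_pos"])
i=snapshot("top")["img"];j=snapshot("scene")["img"]
o=np.zeros((480,800,3),np.uint8)
o[:,:400]=cv2.resize(i[180:330,40:165],(400,480),interpolation=2);o[:,400:]=cv2.resize(j[70:220,330:455],(400,480),interpolation=2)
cv2.imwrite("pics/c4.png",o);cv2.imwrite("pics/t4.png",i)
E
```

```text
9.2 [0.54820711 0.33391353 0.19700708]
```

View pics/c4.png

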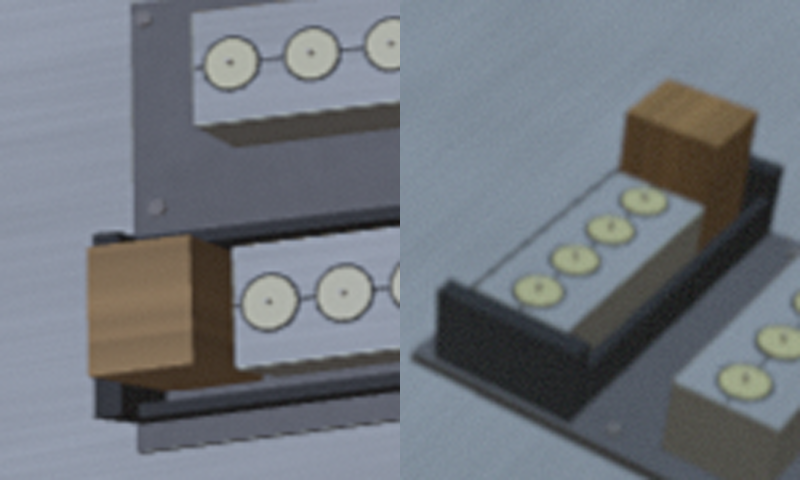

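Both views show the block upright in the gap and released; its top corners in the left crop are (88,250), (192,236), (192,364) and (90,376). I'll check its position, then hand in.

```bash
python3 - <<'E'
from h import *
d=snapshot("top")
P=ray(d,np.array([(88,250),(192,236),(192,364),(90,376)])/3.2+[40,180],.088);desc("blk",P)
O=np.array([.5407,.1499]);a=np.radians(-2.4);Rc=np.array([[np.cos(a),-np.sin(a)],[np.sin(a),np.cos(a)]])
c=(P[:,:2].mean(0)-O)@Rc;print(c)
if abs(c[0])<.014 and abs(c[1]-.067)<.008: print(finish_job())
E
```

```text
blk c [0.5423 0.217 ] len [0.0447 0.0555 0.043  0.0546] ang [-91.6 176.5  87.3  -1.8]
[-0.00116818  0.06708179]
the job is handed in; nothing more can be done
None
```

The thick block (44 mm) is in the 51 mm gap beside the short mould, upright and released, measured about 1 mm off the gap's centre. The thin block was never touched on the bench. I handed the job in at about 9 s; no verdict came back.

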